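Fit the yellow peg panel into the ring-toss base

ROBOT

A 6-joint arm with a two-finger parallel gripper is mounted at the origin on the work surface. World frame = base frame: x ahead of the robot, y to its left, z up, the work surface at z = 0. Lengths are in mm, angles in degrees, forces in N, time in s.
With the tool pointing down it reaches from about 300 to 850 mm from the base axis. Payload 4.2 kg.
Tool frame: the origin (TCP) lies on the centre line of the jaws, within the pads' length; the fingertips stand 14 mm ahead of it and the grasp point (between the pads) lies 5 mm behind it; z points along the fingers, y is the line along which they close (so a half turn about z gives the same grasp; the last joint's range is limited). The gripper opens to 91 mm and grips with 3 to 60 N. Pads are 32 mm wide; open, the fingers measure 118 mm over their backs; the gripper's body (76 mm by 178 mm) begins 60 mm behind the grasp point.
Start: joints at [66.635, 18.312, 89.639, -0, 72.044, -1.146], TCP at [217.441, 532.317, 227.976] pointing down, gripper open.
Joint ranges: [-177.97, 177.97], [-48.28, 115.42], [12.27, 149.76], [-77.06, 257.06], [2.81, 150.46], [-146.56, 146.56]. Speed limits (degrees/s): [147.25, 147.25, 180, 180, 180, 180].

INTERFACE

Orientations are given as [roll, pitch, yaw] about the fixed x, y, z axes, in that order (R = Rz(yaw) Ry(pitch) Rx(roll)).
In Python, from workcell import env gives the robot as it stands.
- The arm moves only by the tool arm_command, never from a script. Its argument "motion" is a list of rows, each an object with "offset": the shift along the tool's x, y, z in m, a list of three; "spin": the turn about the tool's z in rad. In form: [{"offset": [tx, ty, tz], "spin": spin}, ...]. A call has 1 to 5 rows; each row shifts and turns the commanded pose from where the row before left it, along the tool's axes as they then stand; what a row does not reach is not made up. A row lasts 1/8 s, in which the tool goes at most 62.5 mm and 10.7 degrees, less where a joint would pass 70% of its speed; a pose out of reach is approached as far as the arm can. A call with a gripper value outside its range is refused whole. "jaw" is the finger opening in m, from 0 to 0.0912, set as the call begins (left out, the last holds). The fingers move at their own pace and stop on an object; "newtons" is the grip in N (left out, the last holds). Time passes only in rows, so rows that do not move let the fingers close. It gives the time, the measured TCP pose, the force, the opening and the grip force at its end, in the units of the state.
- env.state(): the state, without advancing time (a new reading comes with each control period).
- env.grab_frame(name): name is "scene" or "top" or "wrist"; returns (picture, depth): 400x640x3 uint8, blue, green, red; 400x640 float32, mm along the optical axis (not along the pixel's ray), 0 where there is no reading.
- env.camera_model(name): a dict with "fx", "fy", "cx", "cy" (pixels), "eye" and "rotation" of the camera in the world; the wrist camera has in their place "hand_eye" (4x4, takes a point from camera to tool coordinates, whose origin is the TCP and whose axes are the flange's). Camera axes: x right, y down, z forward; pixel columns grow to the right and rows downward; lengths in mm; the calibration is good to about 2 mm. A picture is of the moment at which its call begins: read the wrist's pose just before it. camera_model takes no time and is no camera call.
- env.job_done(): hands the job in; it is judged then, once.
Trained networks look in the newest picture that a camera, given by its name, has taken for a name from the list of things; names that differ only in an ending like _2 or _b are one class to them, and where a whole thing is asked for, a point or a joint stands for the part that bears it (a point fixed in the world has none). Each returns a list of dicts, best first, with "score" (0 to 1); they miss things now and then, are a little off and sometimes report something else, mostly with a low value. They report only what shows in the picture. A call takes as long as a camera call. They do not tell look-alikes from the thing itself.
- env.boxes_of(camera, target): "bbox" ([left, top, right, bottom] in pixels, round what is visible of it).
- env.pinpoint(camera, target): "location" ([column, row] in pixels: a listed point, or the origin of a listed thing).
The state is a dict: "time_s": time; "qpos": joint angles; "qvel": joint speeds; "effort": joint torques, N m; "ee_pos": TCP position; "ee_rot": TCP orientation; "force": force on the tool from outside, world axes, zero at the start; "torque": the same for the moment, N m; "gripper_width": finger opening in mm; "gripper_force": force on a finger pad.
Only numpy, scipy, OpenCV 4.12 (cv2) and the standard library are available. Lean on these libraries where they do the work, as an engineer would, in place of code of your own. Each camera call takes 0.05 s, during which the arm holds its last target. There are 200 camera calls.

TASK

Set up the ring toss: take the yellow panel by its peg, tuck one of its short end edges under the red lip of the wooden base, then lower the opposite edge so that the panel lies flat on the floor of the base, its end still under the lip, and let go. Leave the blue panel where it is.

Things in the scene. Friction and masses are not known exactly. Their poses are not given: they have to be found in the camera images.
- yellow_panel: yellow panel 150 (its x) x 120 (its y) x 10 mm, about 0.14 kg, lying flat and loose; in its middle an upright pale square peg 28 x 28 mm, sides parallel to the panel's, up to 70 mm above the underside, a thin white disc round its foot. Origin: centre of the underside, z up along the peg. The two short (120 mm) end edges, at x = -75 and +75, are alike: it fits either way round.
- blue_panel: blue panel 150 (its x) x 120 (its y) x 10 mm, about 0.14 kg, lying flat and loose; in its middle an upright pale square peg 28 x 28 mm, sides parallel to the panel's, up to 70 mm above the underside, a thin white disc round its foot. Origin: centre of the underside, z up along the peg. Not the one wanted.
- base: wooden tray fixed to the table, 192 (its x) x 170 (its y) mm outside, 168 x 146 inside (x -84 to 84, y -73 to 73), walls 12 mm. Dark floor 8 mm above the table. The +x wall and both side walls end 22 mm above the table; the -x wall carries the red lip. The opening from the lip to the +x wall is 138 mm, so the panel enters only tilted, one end first under the lip. Origin: centre of the underside, z up.
- base_lip (a point): the base's red lip, a flat strip over the full width of the -x end, overhanging the floor by 30 mm (x -84 to -54 of the base); underside 29 mm, top 35 mm above the table. This point: middle of its lower free edge, at x = -54, y = 0, z = 29 mm in the base's frame; axes as the base's.
There are look-alikes about, which are no part of the job. What is meant by the yellow_panel is not purple or turquoise, and is the larger of those in its own colour.

How it is judged (in metres and radians):
On the way:
1. one end edge of the yellow panel is under the red lip while the panel is still tilted (z of base_lip in the frame of yellow_panel above 0.008 m and x of base_lip in the frame of yellow_panel between -0.071 and 0.071 m and y of base_lip in the frame of yellow_panel between -0.05 and 0.05 m and angle between yellow_panel's own z axis and vertical between 0.06 and 0.7 rad), for 0.1 s.
At the end, for the whole second after the job is handed in: the yellow panel lies flat (within 3 degrees) on the floor of the base (its underside within 4 mm of the floor's height), inside its walls, one end edge under the red lip, at rest (z of base_lip in the frame of yellow_panel above 0.008 m and x of base_lip in the frame of yellow_panel between -0.071 and 0.071 m and y of base_lip in the frame of yellow_panel between -0.05 and 0.05 m and z of yellow_panel in the frame of base between 0.004 and 0.012 m and x of yellow_panel in the frame of base between -0.013 and 0.013 m and y of yellow_panel in the frame of base between -0.017 and 0.017 m and angle between yellow_panel's own z axis and vertical below 0.05 rad and angle between the x axis of yellow_panel and the x axis of base, either way round below 0.21 rad and linear speed of yellow_panel below 0.02 m/s); the robot touches nothing.
It fails at once if the blue panel is moved by more than 30 mm (distance of blue_panel from where it was at the start of the episode above 0.03 m).
It also fails if it takes over 45 s, if anything falls off the work surface, if the arm or the gripper's body presses on something with over 40 N, if the wrist force passes 120 N, or if a joint passes its speed limit or range.

## Working session

There is one attempt and no reset: what is moved stays moved. The work goes in short steps, Python scripts to look and compute and a tool call to move; the robot and the scene stay as the last step left them, time stands still between calls to the robot, and variables do not carry over. Pictures are saved under pics/ and viewed, at most 10 in all, crops included, and the job is handed in when it is done.

Besides the shell and the picture viewer there is one more tool, called after "Emit:" by a JSON object that holds its "api" and its "payload". arm_command: Moves the arm, as the interface text tells. Its arguments: {"type":"object","properties":{"motion":{"type":"array"},"jaw":{"type":"number"},"newtons":{"type":"number"}},"required":["motion"]}

```bash
mkdir -p pics; ls; python3 - <<'E'
from workcell import env
import cv2
s=env.state();print(s)
for c in("scene","top"):
    im,d=env.grab_frame(c);cv2.imwrite(f"pics/{c}1.png",im)
    m=env.camera_model(c);print(c,m)
    for t in("yellow_panel","blue_panel","base","base_lip"):
        print(t,env.boxes_of(c,t)[:3],env.pinpoint(c,t)[:3])
print(env.camera_model("wrist"))
E
```

```text
pics
{'time_s': 0.0, 'qpos': array([ 6.66359761e+01,  1.83492355e+01,  8.97081489e+01,  3.63231903e-04,
        7.20432828e+01, -1.14536789e+00]), 'qvel': array([ 0.00120078, -0.00061463,  0.08733903,  0.00669712,  0.03956608,
       -0.01600419]), 'effort': array([ 1.76309612e-03, -4.12468529e+01, -2.31975228e+01,  7.28629204e-02,
        4.58164327e-02, -1.47228511e-04]), 'ee_pos': array([217.22728404, 531.85210599, 227.13256847]), 'ee_rot': array([-1.79899360e+02, -2.35751888e-03,  1.57781230e+02]), 'force': array([-0.2113259 ,  0.95729333, -0.56543012]), 'torque': array([0.0362586 , 0.05316025, 0.00570069]), 'gripper_force': 0.0, 'gripper_width': 91.54592787791104}
scene {'fx': 411.37754904596153, 'fy': 411.37754904596153, 'cx': 315.50354776600403, 'cy': 195.899187531391, 'eye': array([1266.48414905,  358.95399895,  638.64720114]), 'rotation': array([-122.13600601,   -0.74552909,  119.05770174])}
yellow_panel [{'bbox': [298.4, 167.0, 362.3, 207.7], 'score': 0.91}, {'bbox': [250.5, 160.0, 292.2, 186.7], 'score': 0.79}, {'bbox': [193.5, 186.5, 262.2, 232.4], 'score': 0.77}] [{'loca
[... 1091 characters left out ...]
on': [295.8, 157.3], 'score': 0.95}, {'location': [194.6, 169.9], 'score': 0.59}]
base [] [{'location': [190.5, 166.5], 'score': 0.57}]
base_lip [{'bbox': [147.2, 124.2, 236.9, 209.9], 'score': 0.62}] [{'location': [183.8, 185.4], 'score': 0.87}]
{'fx': 331.9117074220627, 'fy': 331.9117074220627, 'cx': 321.085287620058, 'cy': 198.6126732117863, 'hand_eye': array([[ 1.18467205e-04, -9.60266815e-01, -2.79083555e-01,
         7.87539639e+01],
       [ 9.99999993e-01,  1.11095782e-04,  4.22296904e-05,
         1.43034925e+00],
       [-9.54676456e-06, -2.79083558e-01,  9.60266821e-01,
        -1.57061775e+02],
       [ 0.00000000e+00,  0.00000000e+00,  0.00000000e+00,
         1.00000000e+00]])}
```

View pics/top1.png

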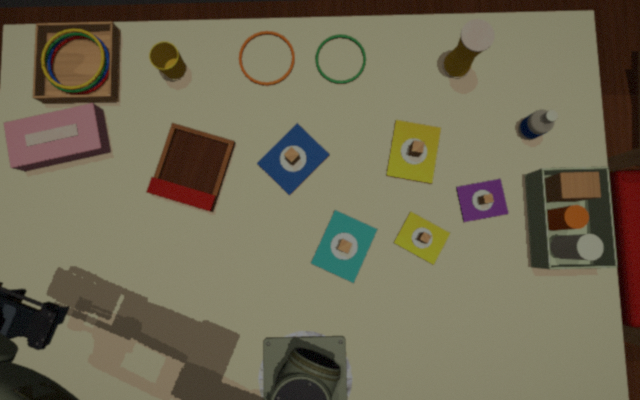

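View pics/scene1.png

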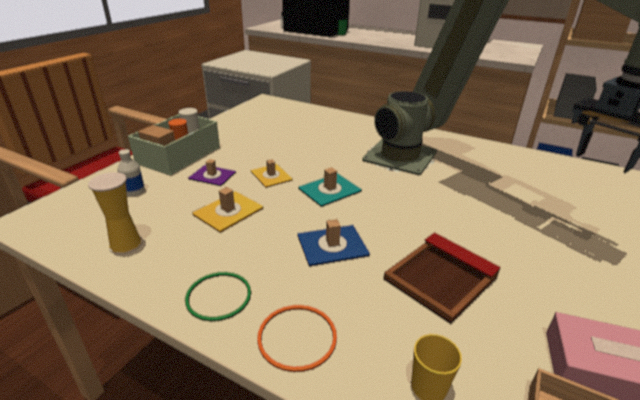

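The top view shows the large yellow panel at about (414,152), the small one at (421,238), and blue at (293,158). The base is at (191,167), with its red lip at (182,193) on the robot side. In the scene view the large yellow panel is at (228,208) and the base at (442,275).

```bash
cat > h.py <<'E'
import numpy as np,cv2
from scipy.spatial.transform import Rotation as Ro
from workcell import env
def cam(c):
    m=env.camera_model(c);K=np.array([[m['fx'],0,m['cx']],[0,m['fy'],m['cy']],[0,0,1]])
    if c!='wrist': return K,Ro.from_euler('xyz',m['rotation'],degrees=True).as_matrix(),np.array(m['eye'])
    s=env.state();T=np.eye(4);T[:3,:3]=Ro.from_euler('xyz',s['ee_rot'],degrees=True).as_matrix();T[:3,3]=s['ee_pos']
    T=T@m['hand_eye'];return K,T[:3,:3],T[:3,3]
def cloud(d,C):
    K,R,e=C;v,u=np.mgrid[:d.shape[0],:d.shape[1]]
    p=np.stack([(u-K[0,2])/K[0,0]*d,(v-K[1,2])/K[1,1]*d,d],-1)
    P=p@R.T+e;P[d==0]=np.nan;return P
def ray(uv,C,z):
    K,R,e=C;r=R@np.linalg.solve(K,[uv[0],uv[1],1]);return e+r*(z-e[2])/r[2]
def tri(obs):
    A=np.zeros((3,3));b=np.zeros(3)
    for uv,(K,R,e) in obs:
        r=R@np.linalg.solve(K,[uv[0],uv[1],1]);r/=np.linalg.norm(r);M=np.eye(3)-np.outer(r,r);A+=M;b+=M@e
    return np.linalg.solve(A,b)
def mask(im,kind):
    h=cv2.cvtColor(im,cv2.COLOR_BGR2HSV)
    lo,hi={'yellow':((24,150,110),(34,255,255)),'red':((0,180,60),(6,255,255)),'blue':((100,140,60),(120,255,255))}[kind]
    m=cv2.inRange(h,lo,hi)
    if kind=='red': m|=cv2.inRange(h,(174,180,60),(180,255,255))
    return m
def rect(m,near,C,z):
    cs,_=cv2.findContours(m,cv2.RETR_EXTERNAL,cv2.CHAIN_APPROX_NONE)
    cs=[c for c in cs if cv2.contourArea(c)>150]
    c=min(cs,key=lambda c:np.hypot(*(c[:,0].mean(0)-near)))
    W=np.array([ray(p,C,z)[:2] for p in c[:,0]],np.float32)
    r=cv2.minAreaRect(W);return r,cv2.boundingRect(c)
E
python3 - <<'E'
from h import *
np.set_printoptions(precision=1,suppress=True)
F={}
for c,y,l in(('top',(414,152),(182,193)),('scene',(228,208),(465,255))):
    C=cam(c);im,d=env.grab_frame(c);P=cloud(d,C);F[c]=(C,im)
    for k,n,z in(('yellow',y,10),('red',l,35)):
        r,b=rect(mask(im,k),n,C,z);print(c,k,r,b)
        mm=mask(im,k)[b[1]:b[1]+b[3],b[0]:b[0]+b[2]]>0
        q=P[b[1]:b[1]+b[3],b[0]:b[0]+b[2]][mm];print('depth z med',np.nanmedian(q,0))
    print(env.pinpoint(c,'yellow_panel'))
    print(env.pinpoint(c,'base'),env.pinpoint(c,'base_lip'))
Ct,Cs=F['top'][0],F['scene'][0]
print('lip',tri([((183.8,185.4),Ct),((455.6,256.2),Cs)]),'base',tri([((190.5,166.5),Ct),((442.3,275.4),Cs)]))
h=cv2.cvtColor(F['top'][1],cv2.COLOR_BGR2HSV);print(h[130,405],h[193,182],h[160,275])
E
```

```text
top yellow ((565.0875244140625, -293.14544677734375), (117.84683990478516, 147.836181640625), 78.1886215209961) (387, 121, 53, 62)
depth z med [ 561.6 -292.4   11.1]
top red ((466.9999694824219, 300.7843322753906), (167.7485809326172, 42.457489013671875), 71.6330795288086) (148, 178, 68, 32)
depth z med [466.3 300.1  36. ]
[{'location': [420.1, 239.7], 'score': 0.87}, {'location': [415.2, 151.9], 'score': 0.82}, {'location': [480.2, 197.3], 'score': 0.71}, {'location': [341.7, 245.3], 'score': 0.66}]
[{'location': [194.3, 168.8], 'score': 0.75}] [{'location': [185.7, 185.1], 'score': 0.8}]Traceback (most recent call last):
  File "<stdin>", line 7, in <module>
  File "h.py", line 29, in rect
    c=min(cs,key=lambda c:np.hypot(*(c[:,0].mean(0)-near)))
ValueError: min() iterable argument is empty
```

Emit:
{"api": "arm_command", "payload": {"motion": [{"offset": [-0.042,-0.042,0],"spin": 0},{"offset": [-0.042,-0.042,0],"spin": 0},{"offset": [-0.042,-0.042,0],"spin": 0},{"offset": [-0.042,-0.042,0],"spin": 0},{"offset": [-0.042,-0.042,0],"spin": 0}], "jaw": 0.07}}

```text
time_s: 1.78
ee_pos: [333.0, 256.8, 228.2]
ee_rot: [179.9, 0.0, 157.8]
force: [0.9, 0.4, 0.3]
gripper_width: 70.1
gripper_force: 0.0
```

```bash
python3 - <<'E'
from h import *
np.set_printoptions(precision=1,suppress=True)
C=cam('wrist');print(env.state()['ee_pos'],env.state()['ee_rot']);im,d=env.grab_frame('wrist');cv2.imwrite('pics/w1.png',im);np.savez('w1.npz',im=im,d=d,R=C[1],e=C[2])
print(env.pinpoint('wrist','base'),env.pinpoint('wrist','base_lip'),env.boxes_of('wrist','base'))
E
```

```text
[333.  256.8 228.2] [179.9   0.  157.8]
[{'location': [392.2, 301.0], 'score': 0.7}] [] [{'bbox': [326.6, 232.1, 475.1, 340.4], 'score': 0.86}]
```

View pics/w1.png

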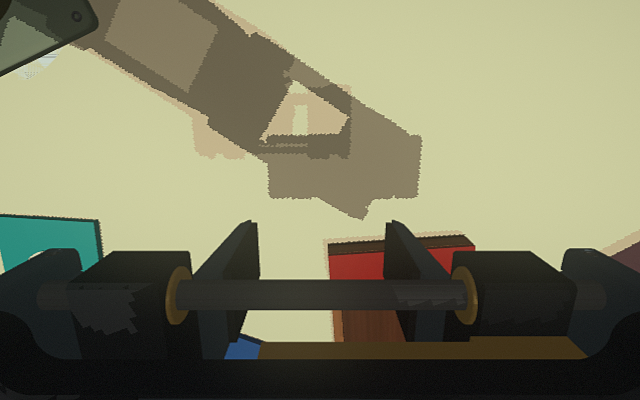

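The wrist camera sees only the robot side of the gripper: the lip shows at (330–475, 240–310) behind a finger. I'll pass beyond the panel to look back at it.

Emit:
{"api": "arm_command", "payload": {"motion": [{"offset": [-0.047,-0.037,0],"spin": 0},{"offset": [-0.047,-0.037,0],"spin": 0},{"offset": [-0.047,-0.037,0],"spin": 0},{"offset": [-0.047,-0.037,0],"spin": 0},{"offset": [-0.047,-0.037,0],"spin": 0}]}}

```text
time_s: 2.6
ee_pos: [481.5, -1.6, 228.0]
ee_rot: [179.9, 0.0, 157.9]
force: [-0.4, 0.4, -0.5]
gripper_width: 70.2
gripper_force: 0.0
```

Emit:
{"api": "arm_command", "payload": {"motion": [{"offset": [-0.047,-0.037,0],"spin": 0},{"offset": [-0.047,-0.037,0],"spin": 0},{"offset": [-0.047,-0.037,0],"spin": 0},{"offset": [-0.047,-0.037,0],"spin": 0},{"offset": [-0.03,-0.035,0],"spin": -0.18}]}}

```text
time_s: 3.22
ee_pos: [615.2, -253.5, 227.0]
ee_rot: [180.0, 0.0, 168.5]
force: [0.5, -0.5, -0.4]
gripper_width: 70.2
gripper_force: 0.0
```

```bash
python3 - <<'E'
from h import *
np.set_printoptions(precision=1,suppress=True)
C=cam('wrist');print(env.state()['ee_pos'],env.state()['ee_rot']);im,d=env.grab_frame('wrist');cv2.imwrite('pics/w2.png',im);np.savez('w2.npz',im=im,d=d,R=C[1],e=C[2])
print(env.pinpoint('wrist','yellow_panel'),env.boxes_of('wrist','yellow_panel'))
C=cam('top');im,d=env.grab_frame('top');print(rect(mask(im,'yellow'),(414,152),C,10),rect(mask(im,'red'),(182,193),C,35))
E
```

```text
[ 615.2 -253.5  227. ] [180.    0.  168.5]
[{'location': [93.4, 43.8], 'score': 0.73}, {'location': [279.1, 137.6], 'score': 0.61}] [{'bbox': [17.5, 0.0, 160.1, 110.0], 'score': 0.8}, {'bbox': [223.1, 66.0, 332.5, 201.1], 'score': 0.79}]
(((321.36785888671875, -338.4646301269531), (32.6761589050293, 88.82405090332031), 60.744937896728516), (427, 227, 22, 37)) (((466.8502197265625, 300.3829345703125), (168.4716339111328, 41.69882583618164), 72.02963256835938), (148, 178, 67, 33))
```

View pics/w2.png

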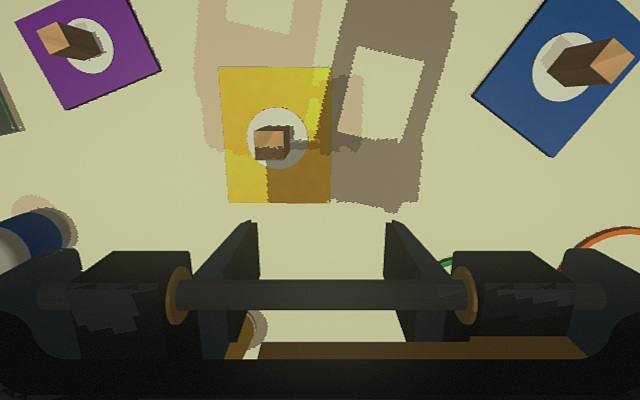

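The wrist view shows one yellow panel at (219–332, 67–203) with its peg top at about (268,142). I'll check by projection that it is the large one.

```bash
python3 - <<'E'
from h import *
np.set_printoptions(precision=1,suppress=True)
z=np.load('w2.npz');K=cam('wrist')[0];C=(K,z['R'],z['e'])
h=cv2.cvtColor(z['im'],cv2.COLOR_BGR2HSV)
m=cv2.inRange(h,(20,150,60),(35,255,255));m[215:]=0
m=cv2.morphologyEx(m,cv2.MORPH_CLOSE,np.ones((9,9)))
r,b=rect(m,(275,135),C,10);print('panel@10',r,b)
P=cloud(z['d'],C);q=P[b[1]:b[1]+b[3],b[0]:b[0]+b[2]].reshape(-1,3)
print('panel z',np.nanmedian(q[m[b[1]:b[1]+b[3],b[0]:b[0]+b[2]].ravel()>0],0))
t=q[(q[:,2]>60)&(q[:,2]<80)];print('peg top',len(t),np.nanmedian(t,0),cv2.minAreaRect(t[:,:2].astype(np.float32)))
Ct=cam('top');print('tri peg', ray((268,142),C,70))
# lip from w1: depth
z=np.load('w1.npz');C=(K,z['R'],z['e']);P=cloud(z['d'],C);mm=mask(z['im'],'red')>0;mm[:,:300]=0;mm[:,500:]=0
print('lip z',np.nanmedian(P[mm],0),mm.sum())
E
```

```text
panel@10 ((566.7476196289062, -292.302734375), (119.18474578857422, 148.63363647460938), 78.37862396240234) (218, 67, 114, 136)
panel z [ 554.  -290.7   10.3]
peg top 921 [ 566.5 -291.4   70.2] ((566.6178588867188, -291.9490966796875), (28.24665641784668, 27.32870864868164), 78.31529998779297)
tri peg [ 563.9 -292.4   70. ]
lip z [451.  267.   35.2] 1760
```

Emit:
{"api": "arm_command", "payload": {"motion": [{"offset": [0.02,-0.0237,0.02],"spin": 0},{"offset": [0.02,-0.0237,0.04],"spin": 0},{"offset": [0,0,0.04],"spin": 0},{"offset": [0,0,0],"spin": 0},{"offset": [0,0,0],"spin": 0}]}}

```text
time_s: 4.05
ee_pos: [565.2, -290.6, 129.7]
ee_rot: [-180.0, 0.2, 168.2]
force: [1.0, 0.8, -0.0]
gripper_width: 69.9
gripper_force: 0.0
```

Emit:
{"api": "arm_command", "payload": {"motion": [{"offset": [-0.001,-0.001,0.03],"spin": 0},{"offset": [0,0,0.03],"spin": 0},{"offset": [0,0,0.02],"spin": 0},{"offset": [0,0,0.004],"spin": 0},{"offset": [0,0,0],"spin": 0}]}}

```text
time_s: 4.68
ee_pos: [565.8, -292.9, 45.6]
ee_rot: [-180.0, 0.2, 168.1]
force: [0.5, 0.3, 0.4]
gripper_width: 70.4
gripper_force: 0.0
```

Emit:
{"api": "arm_command", "payload": {"motion": [{"offset": [0,0,0],"spin": 0},{"offset": [0,0,0],"spin": 0},{"offset": [0,0,0],"spin": 0},{"offset": [0,0,0],"spin": 0},{"offset": [0,0,0],"spin": 0}], "jaw": 0.01, "newtons": 20}}

```text
time_s: 5.3
ee_pos: [564.5, -292.8, 44.0]
ee_rot: [180.0, 0.0, 168.1]
force: [0.3, -0.3, 1.1]
gripper_width: 28.1
gripper_force: 20.0
```

Emit:
{"api": "arm_command", "payload": {"motion": [{"offset": [0,0,-0.03],"spin": 0},{"offset": [0,0,-0.05],"spin": 0},{"offset": [0,0,-0.05],"spin": 0},{"offset": [0.006,0.03,-0.02],"spin": 0.05},{"offset": [0.01,0.045,0],"spin": 0.06}]}}

```text
time_s: 5.92
ee_pos: [567.5, -216.7, 196.0]
ee_rot: [-180.0, 0.3, 161.5]
force: [1.0, 1.0, -1.1]
gripper_width: 28.1
gripper_force: 20.0
```

Emit:
{"api": "arm_command", "payload": {"motion": [{"offset": [0.019,0.055,0],"spin": 0},{"offset": [0.019,0.055,0],"spin": 0},{"offset": [0.019,0.055,0],"spin": 0},{"offset": [0.019,0.055,0],"spin": 0},{"offset": [0.019,0.055,0],"spin": 0}]}}

```text
time_s: 6.55
ee_pos: [561.9, 76.6, 193.7]
ee_rot: [-180.0, -0.0, 161.8]
force: [0.7, -0.2, -2.0]
gripper_width: 27.3
gripper_force: 20.0
```

Emit:
{"api": "arm_command", "payload": {"motion": [{"offset": [0.019,0.055,0],"spin": 0},{"offset": [0.019,0.055,0],"spin": 0},{"offset": [0.008,0.03,0],"spin": 0},{"offset": [0,0,0],"spin": 0},{"offset": [0,0,0],"spin": 0}]}}

```text
time_s: 7.18
ee_pos: [562.0, 221.4, 193.6]
ee_rot: [-179.9, -0.0, 161.8]
force: [-0.0, -0.8, -0.8]
gripper_width: 28.0
gripper_force: 20.0
```

Emit:
{"api": "arm_command", "payload": {"motion": [{"offset": [0.006,0.023,0.02],"spin": 0},{"offset": [0.006,0.023,0.03],"spin": 0},{"offset": [0,0,0.03],"spin": 0},{"offset": [0,0,0.01],"spin": 0},{"offset": [0,0,0],"spin": 0}]}}

```text
time_s: 7.8
ee_pos: [565.1, 269.2, 103.2]
ee_rot: [-179.9, -0.1, 161.7]
force: [-0.1, 0.4, -1.0]
gripper_width: 27.8
gripper_force: 20.0
```

```bash
python3 - <<'E'
from h import *
np.set_printoptions(precision=1,suppress=True)
C=cam('wrist');print(env.state()['ee_pos'],env.state()['ee_rot']);im,d=env.grab_frame('wrist');cv2.imwrite('pics/w3.png',im);np.savez('w3.npz',im=im,d=d,R=C[1],e=C[2])
ims,ds=env.grab_frame('scene');np.savez('s3.npz',im=ims,d=ds)
P=cloud(d,C)
h=cv2.cvtColor(im,cv2.COLOR_BGR2HSV);m=cv2.inRange(h,(20,150,50),(35,255,255))>0
q=P[m];q=q[(q[:,2]>20)&(q[:,2]<110)];print('panel pts',len(q),np.nanmedian(q,0));A=np.c_[q[:,:2],np.ones(len(q))];print('plane',np.linalg.lstsq(A,q[:,2],rcond=None)[0])
print(rect(mask(im,'red'),(320,100),C,35))
E
```

```text
[565.1 269.2 103.2] [-179.9   -0.1  161.7]
panel pts 23106 [526.3 281.8  69.5]
plane [ 0.   0.  68.4]
(((467.67864990234375, 304.8916931152344), (168.79640197753906, 41.0419921875), 71.75418090820312), (188, 25, 274, 71))
```

View pics/w3.png

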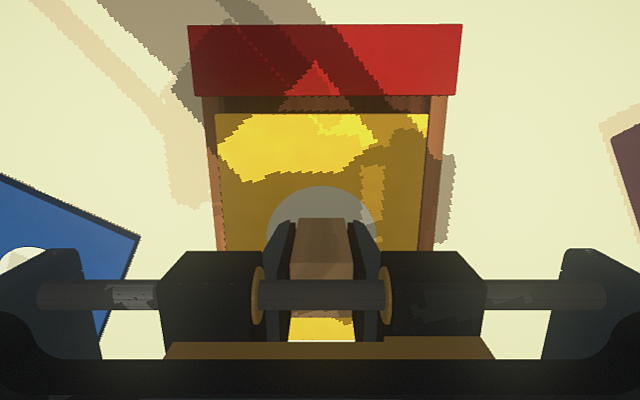

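The wrist view shows the held panel level, its near edge at row 113 (columns 215–430). The lip is at rows 25–96 (columns 188–462). I'll compute the relative offset from this one view.

```bash
python3 - <<'E'
from h import *
np.set_printoptions(precision=1,suppress=True)
z=np.load('w3.npz');K=cam('wrist')[0];C=(K,z['R'],z['e']);im=z['im'];P=cloud(z['d'],C)
bx=np.array([np.cos(np.radians(-18.3)),np.sin(np.radians(-18.3))]);by=np.array([-bx[1],bx[0]])
(c,s,a),_=rect(mask(im,'red'),(320,60),C,35);B=np.array(c)+75*bx;print('base(wrist)',B)
h=cv2.cvtColor(im,cv2.COLOR_BGR2HSV);m=cv2.inRange(h,(20,130,40),(35,255,255))>0;m[240:]=0
Q=P[m];Q=Q[(Q[:,2]>60)&(Q[:,2]<80)];zt=np.median(Q[:,2]);print('top z',zt)
vs,us=np.nonzero(m);W=np.array([ray((u,v),C,zt)[:2] for u,v in zip(us,vs)])-B
L=np.c_[W@bx,W@by];print('panel min x, y range in base',np.percentile(L[:,0],[.2,1]),[np.percentile(L[(L[:,0]>lo)&(L[:,0]<lo+15),1],[1,50,99]) for lo in (-45,-30,-15)])
E=env.state()['ee_pos'][:2]-B;print('tcp in base(wrist)',E@bx,E@by)
# independent: top
r=np.array([466.9,300.6])+75*bx;E=env.state()['ee_pos'][:2]-r;print('tcp in base(top)',E@bx,E@by)
# scene lip
s3=np.load('s3.npz');Cs=cam('scene');mk=cv2.inRange(cv2.cvtColor(s3['im'],cv2.COLOR_BGR2HSV),(0,150,60),(8,255,255))|cv2.inRange(cv2.cvtColor(s3['im'],cv2.COLOR_BGR2HSV),(172,150,60),(180,255,255))
mk[:,:380]=0;mk[:,520:]=0;mk[:220]=0;mk[330:]=0
q=cloud(s3['d'],Cs)[mk>0];q=q[(q[:,2]>31)&(q[:,2]<40)];print('scene lip',len(q),cv2.minAreaRect(q[:,:2].astype(np.float32)))
E
```

```text
base(wrist) [538.9 281.3]
top z 69.54295504423864
panel min x, y range in base [-44.2 -43.7] [array([-60.5,  -2.6,  56.5]), array([-60.5,  -2. ,  56.5]), array([-60.4,  -2. ,  56.6])]
tcp in base(wrist) 29.55658975915106 -2.5787360167987474
tcp in base(top) 28.948300553088778 1.7403969642008
scene lip 248 ((482.28338623046875, 344.30010986328125), (80.36209106445312, 39.73607635498047), 72.28639221191406)
```

Emit:
{"api": "arm_command", "payload": {"motion": [{"offset": [0.003,0.002,0.015],"spin": 0},{"offset": [0,0,0.01],"spin": 0},{"offset": [0,0,0.01],"spin": 0},{"offset": [0,0,0],"spin": 0},{"offset": [0,0,0],"spin": 0}]}}

```text
time_s: 8.52
ee_pos: [563.3, 272.5, 69.0]
ee_rot: [180.0, 0.0, 161.8]
force: [0.6, -0.2, -1.2]
gripper_width: 28.3
gripper_force: 20.0
```

Emit:
{"api": "arm_command", "payload": {"motion": [{"offset": [0,0,0.001],"spin": 0},{"offset": [0,0,0.002],"spin": 0},{"offset": [0,0,0.002],"spin": 0},{"offset": [0,0,0.002],"spin": 0},{"offset": [0,0,0.001],"spin": 0}], "newtons": 4}}

```text
time_s: 9.15
ee_pos: [562.9, 272.6, 61.0]
ee_rot: [180.0, -0.0, 161.8]
force: [-2.5, 0.9, 2.3]
gripper_width: 27.7
gripper_force: 4.0
```

```bash
cat > look.py <<'E'
from h import *
import sys
np.set_printoptions(precision=3,suppress=True)
C=cam('wrist');s=env.state();print(s['ee_pos'],s['ee_rot']);im,d=env.grab_frame('wrist');P=cloud(d,C);cv2.imwrite(f'pics/{sys.argv[1]}.png',im)
bx=np.array([np.cos(np.radians(-18.3)),np.sin(np.radians(-18.3))]);by=np.array([-bx[1],bx[0]]);B=np.array([538.9,281.3])
h=cv2.cvtColor(im,cv2.COLOR_BGR2HSV);m=cv2.inRange(h,(20,130,40),(35,255,255))>0;m[240:]=0
q=P[m];W=q[:,:2]-B;L=np.c_[W@bx,W@by];k=(abs(L)<100).all(1)&(q[:,2]<60);L=L[k];z=q[k,2]
for _ in range(3):
    c=np.linalg.lstsq(np.c_[L,np.ones(len(L))],z,rcond=None)[0];g=abs(np.c_[L,np.ones(len(L))]@c-z)<3;L=L[g];z=z[g]
print('n',len(z),'slope x,y (rad), top z at base centre',c,'min x',np.percentile(L[:,0],.3),'y',np.percentile(L[:,1],[.5,99.5]))
E
python3 look.py w4
```

```text
[562.892 272.562  61.013] [179.991  -0.018 161.793]
n 19710 slope x,y (rad), top z at base centre [ 0.082  0.001 25.385] min x -43.86624065291749 y [-58.391  59.815]
```

Emit:
{"api": "arm_command", "payload": {"motion": [{"offset": [0,0,0.002],"spin": 0},{"offset": [0,0,0],"spin": 0}]}}

```text
time_s: 9.45
ee_pos: [563.2, 272.5, 59.0]
ee_rot: [180.0, 0.0, 161.8]
force: [-1.6, 1.0, 1.5]
gripper_width: 28.0
gripper_force: 4.0
```

Emit:
{"api": "arm_command", "payload": {"motion": [{"offset": [0,0,0],"spin": 0},{"offset": [0.005,0,0],"spin": 0},{"offset": [0.005,0,0],"spin": 0},{"offset": [0.005,0,0],"spin": 0},{"offset": [0.003,0,0],"spin": 0}], "newtons": 12}}

```text
time_s: 10.07
ee_pos: [545.6, 278.1, 58.9]
ee_rot: [180.0, 0.0, 161.8]
force: [0.7, 0.2, 1.0]
gripper_width: 27.5
gripper_force: 12.0
```

```bash
python3 look.py w5
```

```text
[545.648 278.148  58.929] [179.999   0.003 161.806]
n 16386 slope x,y (rad), top z at base centre [ 0.11   0.    24.946] min x -52.41451348110313 y [-58.586  59.72 ]
```

View pics/w5.png

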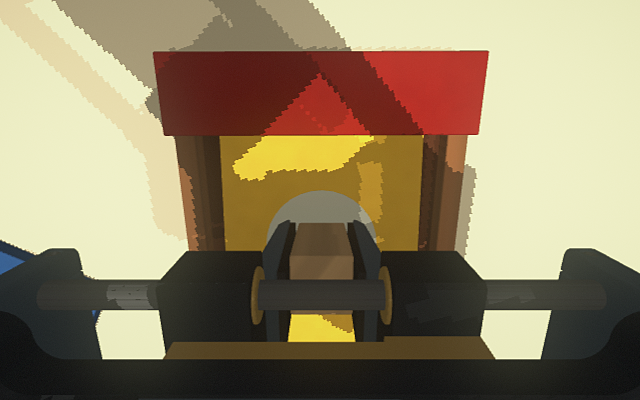

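The panel's end is now under the lip (hidden above row 135) with tilt 0.11 rad. I'll slide it further in, then lower it with a light grip.

Emit:
{"api": "arm_command", "payload": {"motion": [{"offset": [0.003,0,0],"spin": 0},{"offset": [0.004,0,0],"spin": 0},{"offset": [0.003,0,0],"spin": 0},{"offset": [0,0,0],"spin": 0},{"offset": [0,0,0],"spin": 0}]}}

```text
time_s: 10.75
ee_pos: [535.9, 281.3, 58.8]
ee_rot: [-180.0, -0.1, 161.8]
force: [-1.4, 0.9, 0.1]
gripper_width: 28.2
gripper_force: 12.0
```

Emit:
{"api": "arm_command", "payload": {"motion": [{"offset": [0,0,0],"spin": 0},{"offset": [0,0,0.002],"spin": 0},{"offset": [0,0,0.002],"spin": 0},{"offset": [0,0,0.002],"spin": 0},{"offset": [0,0,0],"spin": 0}], "newtons": 4}}

```text
time_s: 11.38
ee_pos: [536.2, 281.1, 52.6]
ee_rot: [-180.0, -0.0, 161.8]
force: [0.5, -0.5, -0.9]
gripper_width: 28.0
gripper_force: 4.0
```

```bash
python3 look.py w6
```

```text
[536.212 281.11   52.576] [-179.975   -0.043  161.782]
n 12007 slope x,y (rad), top z at base centre [ 0.022 -0.    19.979] min x -51.455626109562075 y [-58.734  59.649]
```

Nearly flat (0.022 rad). Open and retreat.

Emit:
{"api": "arm_command", "payload": {"motion": [{"offset": [0,0,0],"spin": 0},{"offset": [0,0,0],"spin": 0},{"offset": [0,0,0],"spin": 0},{"offset": [0,0,-0.03],"spin": 0},{"offset": [0,0,-0.05],"spin": 0}], "jaw": 0.07}}

```text
time_s: 12.05
ee_pos: [535.3, 280.6, 132.1]
ee_rot: [-179.8, -0.2, 161.8]
force: [0.5, 0.3, -0.5]
gripper_width: 70.1
gripper_force: 0.0
```

Emit:
{"api": "arm_command", "payload": {"motion": [{"offset": [-0.04,0,-0.04],"spin": 0},{"offset": [-0.05,0,-0.03],"spin": 0},{"offset": [-0.04,0,0],"spin": 0},{"offset": [0,0,0],"spin": 0},{"offset": [0,0,0],"spin": 0}]}}

```text
time_s: 12.68
ee_pos: [659.0, 240.6, 202.2]
ee_rot: [-180.0, -0.1, 161.8]
force: [0.7, 0.3, 0.2]
gripper_width: 70.3
gripper_force: 0.0
```

```bash
python3 look.py w7; python3 - <<'E'
from h import *
C=cam('wrist');im,d=env.grab_frame('wrist');P=cloud(d,C).reshape(-1,3)
bx=np.array([np.cos(np.radians(-18.3)),np.sin(np.radians(-18.3))]);by=np.array([-bx[1],bx[0]])
(c,s,a),_=rect(mask(im,'red'),(320,60),C,35);B=np.array(c)+75*bx;print(c,s,a,B)
L=np.c_[(P[:,:2]-B)@bx,(P[:,:2]-B)@by];k=(abs(L)<40).all(1)&(P[:,2]>70)&(P[:,2]<85)
print('peg top in base',k.sum(),np.median(L[k],0),np.median(P[k,2]),cv2.minAreaRect(L[k].astype(np.float32)))
E
```

```text
[659.024 240.599 202.217] [-179.953   -0.115  161.787]
n 11835 slope x,y (rad), top z at base centre [-0.     0.    18.267] min x -41.797356453513586 y [-58.698  59.794]
(750.5590209960938, 518.7173461914062) (14.867725372314453, 65.28593444824219) 38.28633117675781 [821.76593182 495.16791199]
peg top in base 0 [nan nan] nan ((0.0, 0.0), (0.0, 0.0), 0.0)
  return _methods._mean(a, axis=axis, dtype=dtype,
  ret = um.true_divide(
  ret = ret.dtype.type(ret / rcount)
```

View pics/w7.png

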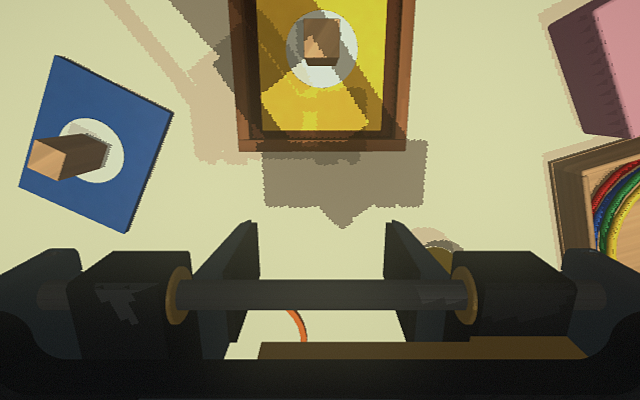

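The panel lies flat in the tray: its +x edge is at row 131 and the wall's outer edge at about row 151. I'll check the x offset numerically.

```bash
python3 - <<'E'
from h import *
np.set_printoptions(precision=1,suppress=True)
C=cam('wrist');im,d=env.grab_frame('wrist');P=cloud(d,C)
bx=np.array([np.cos(np.radians(-18.3)),np.sin(np.radians(-18.3))]);by=np.array([-bx[1],bx[0]]);B=np.array([538.9,281.3])
W=P[...,:2]-B;L=np.stack([W@bx,W@by],-1)
k=(abs(L)<40).all(-1)&(P[...,2]>70)&(P[...,2]<85)
print('peg top',np.median(L[k],0),np.median(P[k][:,2]),cv2.minAreaRect(L[k].astype(np.float32)))
h=cv2.cvtColor(im,cv2.COLOR_BGR2HSV);m=(cv2.inRange(h,(20,130,40),(35,255,255))>0)&(abs(L)<100).all(-1)&(abs(P[...,2]-18)<3)
print('panel +x',np.percentile(L[m][:,0],[99,99.8]),'y',np.percentile(L[m][:,1],[.5,99.5]))
w=(abs(L)<115).all(-1)&(abs(P[...,2]-22)<1.5)&~m
print('walls +x, y',np.percentile(L[w][:,0],99.5),np.percentile(L[w][:,1],[.5,99.5]))
t,dt=env.grab_frame('top');Ct=cam('top');Pt=cloud(dt,Ct)
b=cv2.minAreaRect
print('blue',rect(mask(t,'blue'),(294,158),Ct,10)[0])
Wt=Pt[...,:2]-(np.array([466.9,300.6])+75*bx);Lt=np.stack([Wt@bx,Wt@by],-1);k=(abs(Lt)<40).all(-1)&(Pt[...,2]>65)&(Pt[...,2]<90)
print('top-cam peg',np.median(Lt[k],0),k.sum())
E
```

```text
peg top [0.5 0.4] 78.22261521376146 ((0.29241085052490234, 0.848388671875), (27.605714797973633, 28.142284393310547), 89.95347595214844)
panel +x [74.4 74.7] y [-58.7  59.8]
walls +x, y 95.421008650448 [-83.7  85.8]
blue ((552.7286376953125, 19.59325408935547), (113.64305114746094, 143.20639038085938), 44.45258712768555)
top-cam peg [nan nan] 0
  return _methods._mean(a, axis=axis, dtype=dtype,
  ret = um.true_divide(
```

Panel centre is within 1 mm of the base centre, flat and under the lip. Handing in.

```bash
python3 -c "
from workcell import env
print(env.job_done())"
```

```text
the job is handed in; nothing more can be done
None
```

The yellow panel lies flat on the base floor with one end under the red lip, about 1 mm from the base centre by the wrist camera; the blue panel was never touched, and the job is handed in, though no verdict was shown.

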